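Unlatch and open the palette-knife display case

ROBOT

A 6-joint arm with a two-finger parallel gripper is mounted at the origin on the work surface. World frame = base frame: x ahead of the robot, y to its left, z up, the work surface at z = 0. Lengths are in m, angles in rad, forces in N, time in s.
With the tool pointing down it reaches from about 0.275 to 0.825 m from the base axis. Payload 4.9 kg.
Tool frame: the origin (TCP) lies midway between the tips of the shut fingers; the grasp point (between the pads) lies 19 mm behind it (bot.grip_depth is the distance from the TCP to the grasp point, in m); z points along the fingers, y is the line along which they close (so a half turn about z gives the same grasp; the last joint's range is limited). The gripper opens to 85 mm and grips with 20 to 120 N. Pads are 22 mm wide; open, the fingers measure 114 mm over their backs; the gripper's body (76 mm by 85 mm) begins 54 mm behind the grasp point. The pads swing forward as they close: fully open they stand 13 mm farther back than shut.
Start: joints at [-1.321, 0.326, -0.193, 1.052, 0, 1.437], TCP at [0.206, -0.51, 0.231] pointing down, gripper open.
Joint ranges: [-2.65, 2.65], [-0.97, 1.79], [-1.3, 1.35], [-1.93, 2.1], [-1.47, 1.37], [-3.14, 3.14]. Speed limits (rad/s): [2.57, 2.57, 3.14, 3.14, 3.14, 3.14].

INTERFACE

Orientations are given as a unit quaternion [w, x, y, z].
In Python, from cell import bot gives the robot as it stands. Calls block until the motion is done:
- bot.move_pose(position, orientation): joint-space move of the TCP to a pose.
- bot.move_linear(position, speed=0.15, rotation=None, until_force=None): straight line of the TCP; rotation=None keeps the orientation; speed is the mean speed in m/s. With until_force (N) it stops when the force on the tool has changed by that much, and returns True; else False.
- bot.goto_joints(angles): joint-space move.
- bot.set_gripper(opening, grasp_force=None): opening from 0.0 (shut) to 1.0 (fully open); grasp_force is the grip in N (None keeps the last); returns when the fingers have stopped.
- bot.wait(seconds).
- bot.solve_ik(position, orientation): joint angles nearest the present ones, or None.
- bot.camera(name): name is "scene" or "side" or "wrist"; returns the picture (400x640x3 uint8, red, green, blue); there is no depth.
- bot.calibration(name): a dict with "mtx" (3x3 intrinsics, pixels), "extrinsics" (4x4, takes a point from world to camera coordinates); the wrist camera has in their place "hand_eye" (4x4, takes a point from camera to tool coordinates, whose origin is the TCP and whose axes are the flange's). Camera axes: x right, y down, z forward; pixel columns grow to the right and rows downward; lengths in m; the calibration is good to about 2 mm. A picture is of the moment at which its call begins: read the wrist's pose just before it. calibration takes no time and is no camera call.
A pose or a line that the arm cannot do raises bot.PlanningError and nothing moves.
- bot.close_job(): hands the job in; it is judged then, once.
Trained networks look in the newest picture that a camera, given by its name, has taken for a name from the list of things; names that differ only in an ending like _2 or _b are one class to them, and where a whole thing is asked for, a point or a joint stands for the part that bears it (a point fixed in the world has none). Each returns a list of dicts, best first, with "confidence" (0 to 1); they miss things now and then, are a little off and sometimes report something else, mostly with a low value. They report only what shows in the picture. A call takes as long as a camera call.
- bot.search_frame(camera, thing): "bbox" ([left, top, width, height] in pixels, round what is visible of it).
Readings, each from a call of its own:
- bot.read_clock(): time.
- bot.read_joint_positions(): joint angles.
- bot.read_joint_vel(): joint speeds.
- bot.read_joint_efforts(): joint torques, N m.
- bot.read_position(): TCP position.
- bot.read_tool_rot(): TCP orientation.
- bot.read_ft_force(): force on the tool from outside, world axes, zero at the start.
- bot.read_moment(): the same for the moment, N m.
- bot.read_gripper_width(): opening from 0.0 (shut) to 1.0 (fully open).
- bot.read_finger_force(): force on a finger pad.
Only numpy, scipy, OpenCV 4.12 (cv2) and the standard library are available. Lean on these libraries where they do the work, as an engineer would, in place of code of your own. Each camera call takes 0.05 s, during which the arm holds its last target. There are 200 camera calls.

TASK

A customer wants to see the palette knives: open the display case on the counter. Turn the wing catch until it lies in line with the slot of the hasp, fold the hasp off it and right over onto the lid, then raise the lid until it stands upright by itself. Leave the things standing on and around the case where they are.

Things in the scene. Friction and masses are not known exactly. Their poses are not given: they have to be found in the camera images.
- case: wooden display case, 240 deep (its x) x 320 wide (its y) x 95 mm high, fixed to the counter. Origin: centre of its underside; x from its front (robot side) to its back, z up. The front 90 mm of its top is a fixed shelf, top 95 mm above the counter; behind it lies the lid, flush with the shelf. Six palette knives lie inside, under the clear pane
- lid (a joint): hinge of the lid, rad: 0 shut, grows as the front edge of the lid is raised, 1.57 upright, stop at 1.75. The hinge is stiff: the lid stays at whatever angle it is left; raising it takes about 4 to 8 N at a knob. Lid with the hasp about 0.4 kg
- lid_hinge (a point): middle of the lid's hinge axis (the axis runs along the case's y), on the top of the case, 105 mm behind the case's centre. The lid is 135 mm deep (x), 320 mm wide, 12 mm thick: wooden frame with a clear pane
- knob_left (a point): centre of the head of the left (+y) metal mushroom knob on the lid, 28 mm above the lid's top and 100 mm in front of the lid's hinge axis, 100 mm left of the middle. Head 34 mm across (20 to 36 mm above the lid), neck 18 mm. Either knob serves to raise the lid; gripped on its left and right sides it turns between the fingers as the lid swings
- knob_right (a point): the same knob on the right (-y) side, 100 mm right of the middle
- hasp (a joint): hinge of the hasp leaf on the lid, rad: 0 lying forward on the front shelf over the catch, 1.57 at right angles to the lid, about 3.1 (stop) folded right back onto the lid. Turns freely: past 1.6 with the lid shut it falls over onto the lid, short of that it falls back
- hasp_hinge (a point): middle of the hasp's hinge pin (along the case's y), on the front edge of the lid, 8 mm above the lid's top. The hasp is a steel leaf 96 mm long from here, 42 mm wide, 4 mm thick (when flat, 6 to 10 mm above the shelf), with a slot 61 mm long and 20 mm wide along its middle, which passes over the catch's bar only when the bar is within about 8 degrees of in line
- hasp_lip (a point): centre of the upturned lip at the free end of the hasp, 93 mm from the hinge pin; with the hasp lying flat, 10 mm higher than the pin. The lip is 44 mm wide (y), 6 mm thick (x), stands 16 mm above the leaf and juts 6 mm out over the front of the case. It can be gripped by its two ends (44 mm apart) and then turns between the fingers as the hasp swings
- catch (a joint): turn of the wing catch, rad: 0 the bar lies straight across the hasp (along the case's y) and holds it down; grows clockwise seen from above; 1.57 the bar lies in line with the slot (along the case's x), where it meets a stop. Stays where it is left; turning it takes about 0.06 N m
- catch_bar (a point): centre of the catch's steel bar, on its turning axis, 118 mm above the counter, 71 mm in front of the case's centre. The bar is 48 mm long (40 mm at its top), 13 mm wide and 20 mm tall (13 to 33 mm above the shelf), its underside 3 mm above the hasp's leaf; it stands on a thin stem that comes up through the slot. This point's y axis runs along the bar
- ink_jar: glass jar with black cap, 40 mm across, 48 mm tall, on the left end of the front shelf; origin at its underside. A bystander: leave it
- pencil_tin: flat metal tin 36 x 60 x 16 mm on the right end of the front shelf; origin at its underside. Leave it
- paint_bottle: white paint bottle, 56 mm across, 130 mm tall, to the left of the case; origin at its underside. Leave it
- card_terminal: grey card terminal 75 x 160 x 42 mm, to the right of the case; origin at its underside. Leave it
- stapler: black stapler 140 mm long, 32 mm wide, 50 mm tall, on the counter at front left; origin at its underside. Leave it
- brush_pot: bamboo pot 80 mm across, 115 mm tall, with brushes up to 240 mm, on the counter at back right; origin at its underside. Leave it
- palette_knife: palette knife 210 mm long lying on the counter at front right, handle at -x of its frame; origin at its underside near the middle. Leave it

How it is judged:
On the way, in this order (a step that is already met when the one before it is completed fails the run):
1. the wing catch has been turned in line with the hasp's slot (within 0.15 rad), the hasp still lying on it (value of joint catch above 1.42 rad and value of joint hasp below 0.3 rad), for 0.1 s.
2. the hasp has been folded back over onto the lid (hinge past 2.6 rad), the lid still shut (value of joint hasp above 2.6 rad and value of joint lid below 0.3 rad), for 0.1 s.
At the end, for the whole second after the job is handed in: The lid stands upright by itself (opened 1.35 rad or more, up to its stop at 1.75) and is at rest, the hasp is still folded back against the lid (past 2.0 rad), and the bystanders are where they were (within 30 mm, none tipped) (value of joint lid above 1.35 rad and value of joint hasp above 2 rad and velocity of joint lid between -0.1 and 0.1 rad/s); the robot touches nothing.
It fails at once if a thing on or around the case is moved more than 30 mm (distance of any of ink_jar, pencil_tin, paint_bottle, card_terminal, stapler, brush_pot, palette_knife from where it was at the start of the episode above 0.03 m).
It fails at once if the jar, the bottle or the brush pot is tipped over (more than 0.5 rad) (angle between any of ink_jar, paint_bottle, brush_pot's own z axis and vertical above 0.5 rad).
It also fails if it takes over 64 s, if anything falls off the work surface, if the arm or the gripper's body presses on something with over 40 N, if the wrist force passes 120 N, or if a joint passes its speed limit or range.

## Working session

There is one attempt and no reset: what is moved stays moved. The work goes in short steps, each a Python script; the robot and the scene stay as the last script left them, time stands still between calls to the robot, and variables do not carry over. Pictures are saved under pics/ and viewed, at most 10 in all, crops included, and the job is handed in when it is done.

```bash
ls; mkdir -p pics; cat > h.py <<'E'
from cell import bot
import numpy as np, cv2
from scipy.spatial.transform import Rotation as R
def q(Rm):
    x=R.from_matrix(Rm).as_quat(); return [x[3],x[0],x[1],x[2]]
def save(cam,name):
    im=bot.camera(cam); cv2.imwrite('pics/'+name,im[:,:,::-1]); return im
def cam(name):
    c=bot.calibration(name); return np.array(c['mtx']),np.array(c['extrinsics'])
E
python3 - <<'E'
from h import *
for c in('scene','side'):
    save(c,c+'1.png')
    for t in ['case','knob_left','knob_right','hasp','hasp_lip','catch_bar','catch','ink_jar','pencil_tin','paint_bottle','card_terminal','stapler','brush_pot']:
        print(c,t,[(np.round(d['bbox']).astype(int).tolist(),round(d['confidence'],2)) for d in bot.search_frame(c,t)[:3]])
    print(cam(c))
print(bot.read_clock(),bot.read_tool_rot())
print(bot.calibration('wrist'))
E
```

```text
pics
scene case [([217, 186, 148, 118], 0.63)]
scene knob_left [([217, 189, 140, 96], 0.8), ([337, 203, 16, 21], 0.66)]
scene knob_right [([219, 188, 137, 99], 0.55)]
scene hasp [([289, 189, 31, 36], 0.73)]
scene hasp_lip [([293, 191, 22, 34], 0.71)]
scene catch_bar [([294, 201, 18, 11], 0.45)]
scene catch [([293, 199, 19, 14], 0.66)]
scene ink_jar [([215, 188, 152, 118], 0.69), ([334, 204, 18, 18], 0.52)]
scene pencil_tin [([245, 188, 29, 22], 0.56)]
scene paint_bottle [([371, 246, 26, 40], 0.9)]
scene card_terminal [([179, 201, 55, 40], 0.88)]
scene stapler [([420, 149, 31, 37], 0.65)]
scene brush_pot [([129, 214, 58, 83], 0.6)]
(array([[488.00759523,   0.        , 319.68671254],
       [  0.        , 488.00759523, 197.58534705],
       [  0.        ,   0.        ,   1.        ]]), array([[ 1.44338121e-02,  9.99807951e-01, -1.32561705e-02,
        -4.11769647e-03],
       [ 7.61049414e-01, -1.95838827e-02, -6.48398228e-01,
        -2.96618235e-01],
       [-6.48533311e-01, -7.29742592e-04, -7.61185925e-01,
         1.68028688e+00],
       [ 0.00000000e+00,  0.00000000e+00,  0.00000
[... 1052 characters left out ...]
 [ 0.48751322, -0.72209964, -0.49081867,  1.09063423],
       [ 0.        ,  0.        ,  0.        ,  1.        ]]))
1.4 [1.80413961e-05 9.81645474e-01 1.90714872e-01 7.24030997e-06]
{'mtx': array([[351.10546899,   0.        , 318.86342336],
       [  0.        , 351.10546899, 203.43687926],
       [  0.        ,   0.        ,   1.        ]]), 'hand_eye': array([[-5.16385870e-04, -9.49456776e-01, -3.13897377e-01,
         8.18854767e-02],
       [ 9.99999566e-01, -7.33737527e-04,  5.74284572e-04,
        -5.62878893e-04],
       [-7.75576663e-04, -3.13896944e-01,  9.49456743e-01,
        -1.41696520e-01],
       [ 0.00000000e+00,  0.00000000e+00,  0.00000000e+00,
         1.00000000e+00]])}
```

```bash
python3 - <<'E'
import cv2,numpy as np
a=cv2.imread('pics/scene1.png')[140:310,130:470]; b=cv2.imread('pics/side1.png')[95:265,200:460]
a=cv2.resize(a,None,fx=2.3,fy=1.7,interpolation=2) if 0 else cv2.resize(a,(680,340),interpolation=2)
cv2.imwrite('pics/s2.png',a)
cv2.imwrite('pics/b2.png',cv2.resize(b,(780,510),interpolation=2))
E
```

```text
(no output)
```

View pics/s2.png

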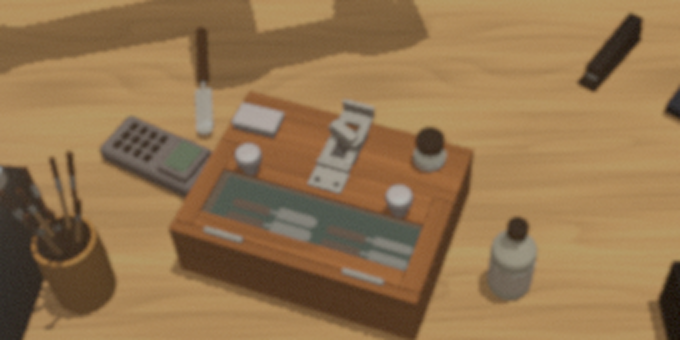

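View pics/b2.png

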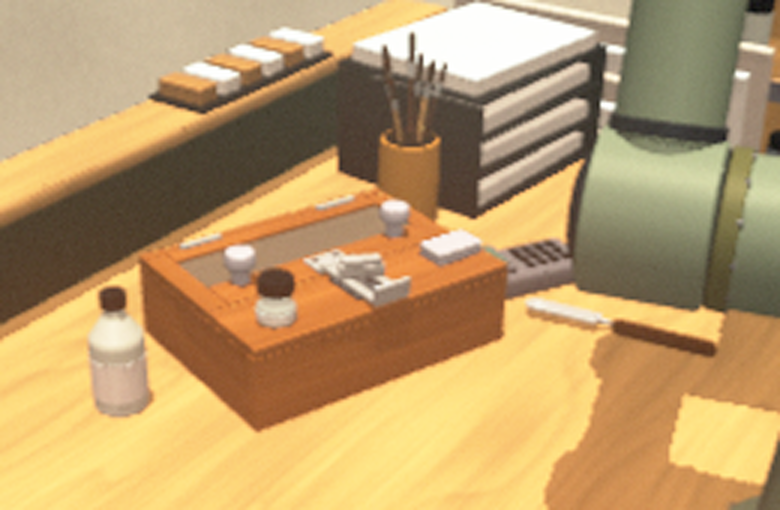

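The scene crop (2×, offset 130,140) shows the shut case with its top corners at (472,152), (250,95), (175,230) and (415,298). The catch is at (347,135) and the knobs at (248,157) and (399,197). The side crop (3×, offset 200,95) shows top corners at (258,353), (505,265), (142,258) and (378,190). Next I fit the case pose and take a wrist view from above.

```bash
cat >> h.py <<'E'
from scipy.optimize import least_squares
def proj(K,E,P):
    p=np.c_[P,np.ones(len(P))]@E[:3].T; p=p@K.T; return p[:,:2]/p[:,2:]
def case_pts(s,P):
    c,n=np.cos(s[2]),np.sin(s[2]); P=np.asarray(P,float)
    return np.c_[s[0]+c*P[:,0]-n*P[:,1], s[1]+n*P[:,0]+c*P[:,1], P[:,2]]
def wristE(pos,rot):
    T=np.eye(4); T[:3,:3]=R.from_quat([rot[1],rot[2],rot[3],rot[0]]).as_matrix(); T[:3,3]=pos
    c=bot.calibration('wrist'); return np.array(c['mtx']),np.linalg.inv(T@np.array(c['hand_eye']))
E
python3 - <<'E'
from h import *
P=[[-.12,.16,.095],[-.12,-.16,.095],[.12,-.16,.095],[.12,.16,.095],[.005,-.1,.123],[.005,.1,.123],[-.071,0,.118]]
s=np.array([[472,152],[250,95],[175,230],[415,298],[248,153],[399,193],[345,130]])/2+[130,140]
b=np.array([[258,353],[505,265],[378,190],[142,258],[394,212],[239,258],[355,264]])/3+[200,95]
f=lambda x:np.r_[(proj(*cam('scene'),case_pts(x,P))-s).ravel(),(proj(*cam('side'),case_pts(x,P))-b).ravel()]
r=least_squares(f,[.5,0,0.2],loss='soft_l1'); print(r.x); print(np.round(f(r.x).reshape(-1,2),1))
x=r.x; np.save('case.npy',x)
c=case_pts(x,[[-.071,0,.118]])[0]
# tool down with tool x axis toward case -x? print reach
print(c)
# camera offset +x tool, looking tilted toward -x tool. place tool so camera looks at catch
yaw=x[2]
for a in (yaw,yaw+np.pi):
  for off in (0.02,):
    Rm=np.array([[np.cos(a),np.sin(a),0],[np.sin(a),-np.cos(a),0],[0,0,-1]])
    p=c+[0,0,.19]
    print(a,bot.solve_ik(p.tolist(),q(Rm)))
E
```

```text
[ 0.58466128 -0.07119329 -0.34878866]
[[ 0.8 -2.9]
 [-0.9 -3.5]
 [-3.8 -1.7]
 [ 1.2  1.6]
 [ 0.2  0.7]
 [ 0.2  1.4]
 [-0.4  1.1]
 [-0.7 -0.1]
 [ 1.4 -0.1]
 [-0.6 -0.5]
 [-1.3 -0.4]
 [ 0.4  0.4]
 [ 0.5  0.6]
 [ 2.5  1.1]]
[ 0.51793638 -0.04692836  0.118     ]
-0.34878865764673833 [-0.23235908  0.23033718 -0.12634434  1.21411481  0.         -3.02516307]
2.792803995943055 [-0.23235908  0.23033718 -0.12634434  1.21411481  0.          0.11642958]
```

```bash
cat >> h.py <<'E'
S=np.load('case.npy')
def Rt(tilt=0,roll=0,S=S):
    """tool down, tool x toward case front (-x case), fingers closing along case y (roll: turn about tool z; tilt: about case y)"""
    a=S[2]+np.pi
    R0=np.array([[np.cos(a),np.sin(a),0],[np.sin(a),-np.cos(a),0],[0,0,-1]])
    ax=np.array([-np.sin(S[2]),np.cos(S[2]),0])
    return R.from_rotvec(ax*tilt).as_matrix()@R0@R.from_rotvec([0,0,roll]).as_matrix()
def tcp(P): return case_pts(S,[P])[0].tolist()
E
python3 - <<'E'
from h import *
bot.move_pose(tcp([-.06,0,.31]),q(Rt()))
p,r=bot.read_position(),bot.read_tool_rot(); print(p,r)
im=save('wrist','w1.png')
np.savez('w1.npz',p=p,r=r)
for t in ['hasp_lip','catch_bar','knob_left','ink_jar','pencil_tin']:
    print(t,[(np.round(d['bbox']).astype(int).tolist(),round(d['confidence'],2)) for d in bot.search_frame('wrist',t)[:2]])
K,E=wristE(p,r)
print(np.round(proj(K,E,case_pts(S,[[-.12,.16,.095],[-.12,-.16,.095],[.005,-.1,.131],[.005,.1,.131],[-.071,0,.128],[-.123,0,.11]]))))
print(bot.read_clock())
E
```

```text
[ 0.52817014 -0.05145257  0.30983778] [-1.27460481e-04  1.74231029e-01  9.84704785e-01 -1.36594965e-04]
hasp_lip [([293, 109, 48, 99], 0.78), ([156, 108, 322, 211], 0.74)]
catch_bar [([156, 108, 324, 213], 0.74)]
knob_left [([168, 109, 298, 199], 0.58)]
ink_jar [([404, 133, 59, 49], 0.84)]
pencil_tin [([162, 145, 67, 39], 0.77)]
[[482. 108.]
 [156. 109.]
 [218. 241.]
 [419. 240.]
 [319. 165.]
 [319. 106.]]
3.7417
```

View pics/w1.png

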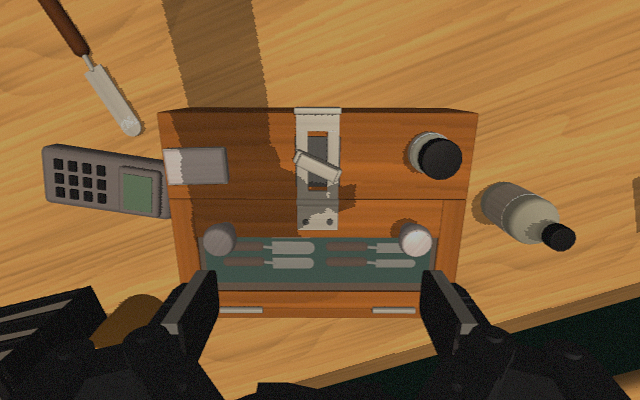

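The wrist view shows the hasp with its lip at (318,110). The catch bar runs from (296,155) to (341,178), so the catch is already at about 0.45 rad. The jar is at (435,155), the tin at (195,165) and the knobs at (219,235) and (416,238). These match the fitted pose to within 1–2 mm except the front corners, which are out by up to 5 px. I'll turn the catch now.

```bash
python3 - <<'E'
from h import *
c0=0.46; roll=-(np.pi/2-c0)
bot.set_gripper(0.5,35)
bot.move_pose(tcp([-.071,0,.17]),q(Rt(roll=roll)))
print(bot.move_linear(tcp([-.071,0,.1105]),speed=.1,until_force=8), bot.read_position())
bot.set_gripper(0.0,35); print(bot.read_gripper_width(),bot.read_ft_force(),bot.read_finger_force())
for k in np.linspace(roll,0.03,5)[1:]:
    bot.move_pose(tcp([-.071,0,.1105]),q(Rt(roll=k))); print(round(k,2),bot.read_moment(),bot.read_ft_force())
bot.set_gripper(0.5)
bot.move_linear(tcp([-.071,0,.17]),speed=.15)
bot.move_pose(tcp([-.06,0,.31]),q(Rt()))
save('wrist','w2.png'); print(bot.read_clock())
im=cv2.imread('pics/w2.png')[90:250,240:400]; cv2.imwrite('pics/w2c.png',cv2.resize(im,(480,480),interpolation=2))
E
```

```text
False [ 0.5184141  -0.04705911  0.11099761]
0.1380591200501444 [ 3.34782846 -6.68836826 -1.10566881] 38.24623167514801
-0.83 [-1.08085538 -0.77643582 -0.05266404] [ 3.6733431  -6.28955315 -1.62304866]
-0.54 [-1.24743657 -0.90142853 -0.00527999] [ 5.09717275 -7.08016656 -3.3292521 ]
-0.26 [-1.4822351  -0.98301063 -0.06284018] [ 4.39376582 -8.68655762 -4.71065535]
0.03 [-1.7511803  -0.93079684  0.49850539] [ 4.59106525 -9.41766401 -3.34889532]
9.5
```

View pics/w2c.png

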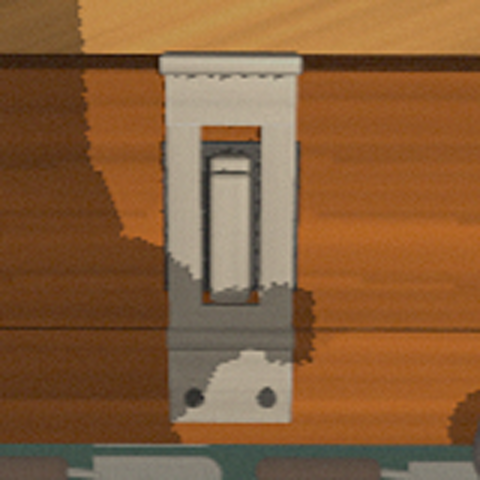

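The bar at crop (230,235) lies in line inside the slot, and the moment rose against the stop. Next I fold the hasp.

```bash
python3 - <<'E'
from h import *
pin=np.array([-.03,.103]); v=np.array([-.093,.010])
def lip(h):
    c,s=np.cos(h),np.sin(h)   # -x -> +z, z -> +x
    return pin+[v[0]*c+v[1]*s, -v[0]*s+v[1]*c]
off=np.array([-.003,-.014])
def T(h):
    a=lip(h)+off; return tcp([a[0],0,a[1]])
bot.set_gripper(0.85,30)
a=lip(0)+off
bot.move_pose(tcp([a[0],0,.17]),q(Rt()))
print(bot.move_linear(T(0),speed=.1,until_force=8),bot.read_position())
bot.set_gripper(0.0,30); print(bot.read_gripper_width(),bot.read_ft_force())
for h in np.linspace(0,2.4,17)[1:]:
    bot.move_linear(T(h),speed=.12); print(round(h,2),np.round(bot.read_ft_force(),1),round(bot.read_gripper_width(),3))
bot.set_gripper(0.9)
a=lip(2.4)+off
bot.move_linear(tcp([a[0],0,.22]),speed=.15)
bot.move_pose(tcp([-.06,0,.31]),q(Rt()))
save('wrist','w3.png'); print(bot.read_clock())
E
```

```text
False [ 0.46702634 -0.02832246  0.09963248]
0.5027024664920083 [-3.50550978 -4.90129648  8.39626592]
0.15 [-1.1 -6.1 -2.7] 0.508
0.3 [-1.2 -5.9 -2.2] 0.505
0.45 [-2.2 -5.2 -1.4] 0.502
0.6 [-3.6 -5.  -0.7] 0.5
0.75 [-4.5 -5.2 -2. ] 0.503
0.9 [-4.8 -5.8  0.4] 0.505
1.05 [-4.9 -5.4  0.1] 0.504
1.2 [-5.5 -5.2  3.7] 0.5
1.35 [-4.2 -4.2  5.5] 0.501
1.5 [-4.1 -4.6  7.3] 0.501
1.65 [-3.7 -6.1  7.5] 0.502
1.8 [-1.3 -7.5  8.8] 0.502
1.95 [-0.3 -7.4  9.1] 0.501
2.1 [ 1.5 -7.4  9.7] 0.499
2.25 [ 3.1 -8.6  8.4] 0.5
2.4 [ 3.5 -9.8  8.2] 0.497
17.8
```

View pics/w3.png

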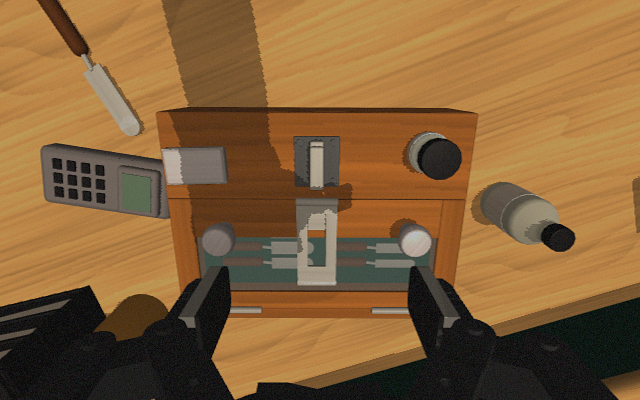

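The hasp lies folded back on the lid (lip at (317,283)), and jar and tin are unmoved. Next I raise the lid by the left knob.

```bash
python3 - <<'E'
from h import *
hg=np.array([.105,.095]); y=.099
def K(t,up=0):
    c,s=np.cos(t),np.sin(t); v=[-.1,.028]
    a=hg+[v[0]*c+v[1]*-s, -v[0]*s+v[1]*c]
    return a
def K(t,up=0):
    n=np.array([-np.sin(t),np.cos(t)]); e=np.array([-np.cos(t),np.sin(t)])  # e: hinge->front edge
    n=np.array([np.sin(t),np.cos(t)])
    a=hg+.1*e+.028*n-[0,.020]; return tcp([a[0],y,a[1]+up])
# rotation raising the front edge: e=-x -> +z, n=+z -> +x
bot.set_gripper(0.8,60)
bot.move_pose(K(0,.07),q(Rt()))
print(bot.move_linear(K(0),speed=.1,until_force=8),bot.read_position())
bot.set_gripper(0.0,60); print(bot.read_gripper_width(),bot.read_ft_force())
for t in np.linspace(0,.3,4)[1:]:
    bot.move_linear(K(t),speed=.08); print(round(t,2),np.round(bot.read_ft_force(),1),round(bot.read_gripper_width(),3))
print(bot.read_clock())
for t in (.6,1,1.3,1.57): print(bot.solve_ik(K(t),q(Rt())))
E
```

```text
False [0.62376528 0.01995769 0.10383533]
0.35893329463258694 [-3.44170452 -3.45771647  5.86710626]
0.1 [-1.9 -4.1 -0.7] 0.361
0.2 [-3.  -6.1 -2.6] 0.36
0.3 [-3.3 -6.3 -3.5] 0.36
20.9333
[-0.09929541  0.57277512 -0.00391534  0.99410587  0.          0.24949325]
[-0.11236236  0.62315482  0.13703353  1.08467503  0.          0.23642629]
[-0.12243176  0.67876618  0.24906791  1.14109806  0.          0.2263569 ]
[-0.13082489  0.73675088  0.34662475  1.18067019  0.          0.21796377]
```

```bash
python3 - <<'E'
from h import *
def ray(K,E,uv,z):
    d=E[:3,:3].T@np.linalg.inv(K)@[*uv,1]; o=-E[:3,:3].T@E[:3,3]; return np.round(o+d*(z-o[2])/d[2],3)
K,E=cam('side')
for p in ([5,335],[140,270]): print('base',ray(K,E,np.array(p)/3+[200,95],0))
for z in(0,.05,.1,.15,.2): print(z,ray(K,E,np.array([140,195])/3+[200,95],z))
d=np.load('w1.npz'); K,E=wristE(d['p'],d['r'])
for p in([420,372],[630,308]): print('w',ray(K,E,p,0))
E
```

```text
base [0.873 0.131 0.   ]
base [ 0.857 -0.07   0.   ]
0 [ 1.007 -0.233  0.   ]
0.05 [ 0.929 -0.153  0.05 ]
0.1 [ 0.852 -0.074  0.1  ]
0.15 [0.774 0.005 0.15 ]
0.2 [0.697 0.085 0.2  ]
w [ 0.918 -0.02   0.   ]
w [0.909 0.307 0.   ]
```

The rear ledge is at x ≥ 0.86 m and about 0.1 m high, so the path is clear. I'll continue.

```bash
python3 - <<'E'
from h import *
hg=np.array([.105,.095]); y=.099
def K(t,up=0):
    n=np.array([np.sin(t),np.cos(t)]); e=np.array([-np.cos(t),np.sin(t)])
    a=hg+.1*e+.028*n-[0,.020]; return tcp([a[0],y,a[1]+up])
for t in np.linspace(.3,1.58,13)[1:]:
    bot.move_linear(K(t),speed=.08); print(round(t,2),np.round(bot.read_ft_force(),1),round(bot.read_gripper_width(),3))
bot.set_gripper(0.8); bot.wait(.3)
bot.move_linear(K(1.58,.14),speed=.12)
bot.move_linear(tcp([-.0,.099,.36]),speed=.2)
bot.goto_joints([-1.321, 0.326, -0.193, 1.052, 0, 1.437])
print(bot.read_clock(),bot.read_ft_force())
a=save('scene','s4.png')[130:330,120:460]; b=save('side','b4.png')[90:270,200:440]
cv2.imwrite('pics/f.png',np.vstack([cv2.resize(a,(480,282)),cv2.resize(b,(480,318))])[:,:,::-1])
E
```

```text
0.41 [-4.6 -5.  -2.9] 0.355
0.51 [-6.6 -5.2 -2. ] 0.359
0.62 [-7.  -5.  -1.6] 0.356
0.73 [-8.3 -4.4  0.4] 0.36
0.83 [-9.4 -4.7  2.4] 0.359
0.94 [-9.6 -4.8  4.1] 0.359
1.05 [-8.8 -4.7  5.4] 0.358
1.15 [-9.  -4.8  6.6] 0.357
1.26 [-6.7 -5.9  6.6] 0.356
1.37 [-5.4 -6.5  5.6] 0.356
1.47 [-4.9 -6.9  5.9] 0.358
1.58 [-4.  -7.1  4.7] 0.355
29.7917 [ 0.54493811 -0.60620412  0.00074003]
```

View pics/f.png

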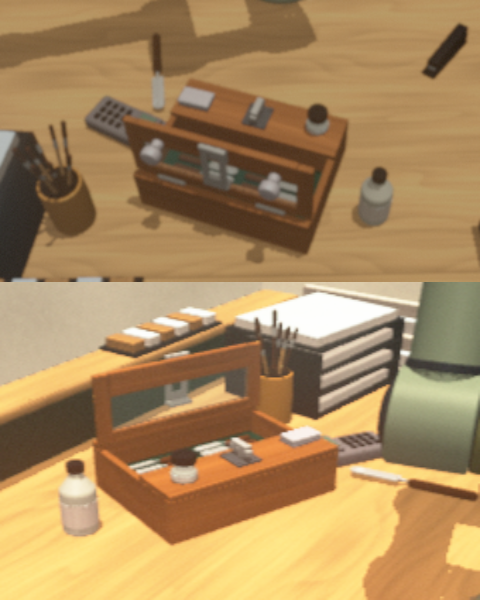

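The lid stands upright, the hasp hangs folded against its back at (212,165), and everything around the case is in place.

```bash
python3 -c "
from cell import bot
print(bot.close_job())"
```

```text
the job is handed in; nothing more can be done
None
```

I opened the display case and handed the job in after about 30 s of the 64 s allowed: the catch is in line, the hasp is folded back, the lid stands upright by itself, and the last pictures show the bystanders in place; the hand-in returned no verdict.

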